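# Lift a cleaned ball bearing with spring tongs over the drip tray

## Robot

A 6-joint arm with a two-finger parallel gripper is mounted at the origin on a cart in front of the work surface, level with it; the furniture and walls round the work are solid. World frame = base frame: x ahead of the robot, y to its left, z up, the work surface at z = 0. Lengths are in m, angles in rad, forces in N, time in s.
With the tool pointing down it reaches from about 0.4 to 0.825 m from the base axis. Payload 7 kg.
Tool frame: the origin (TCP) lies at the very end of the fingers, on their centre line; the grasp point (between the pads) lies 19 mm behind it; z points along the fingers, y is the line along which they close (so a half turn about z gives the same grasp; the last joint's range is limited). The gripper opens to 88 mm and grips with 3 to 60 N. Pads are 19 mm wide; open, the fingers measure 130 mm over their backs; the gripper's body (78 mm by 193 mm) begins 47 mm behind the grasp point.
Start: joints at [1.411, 0.359, 0.012, 0, -1.224, -0.288], TCP at [0.292, 0.608, 0.227] pointing down, gripper open.
Joint ranges: [-3.07, 3.07], [-1.43, 2.12], [-1.02, 1.25], [-3.03, 1.67], [-3.05, -0], [-3.03, 3.03]. Speed limits (rad/s): [2.39, 2.39, 3.01, 3.14, 3.14, 3.14].

## Interface

Orientations are given as [roll, pitch, yaw] about the fixed x, y, z axes, in that order (R = Rz(yaw) Ry(pitch) Rx(roll)).
In Python, from station import arm, grab_frame gives the robot as it stands.
- The arm moves only by the tool jog_arm, never from a script. Its argument "deltas" is a list that holds one entry, the list of rows, each a list of 4 numbers: the shift along the tool's x, y, z in units of 60 mm (1.0 is 60 mm), then the turn about the tool's z in units of 5 degrees (1.0 is 5 degrees). A call has 1 to 8 rows; each row is the pose to reach, as a shift and turn from the pose commanded when the call began, along the tool's axes at that moment; what a row does not reach only later rows make up. A row lasts 1/8 s, in which the tool goes at most 62.5 mm and 10.7 degrees, less where a joint would pass 70% of its speed; a pose out of reach is approached as far as the arm can. A call with a gripper value outside its range is refused whole. "grip" is the finger opening in mm, from 0 to 87.6, set as the call begins (left out, the last holds). The fingers move at their own pace and stop on an object; "squeeze" is the grip in N (left out, the last holds). Time passes only in rows, so rows that repeat a pose let the fingers close. It gives the time, the measured TCP pose, the force, the opening and the grip force at its end, in the units of the state.
- arm.get_state(): the state, without advancing time (a new reading comes with each control period).
- grab_frame(name): name is "side" or "top"; returns a dict with "img" (384x512x3 uint8, red, green, blue), "vfov" (degrees; the focal length in pixels is half the picture's height over the tangent of half this angle, whatever the lens; pixels are square), "cx", "cy" (the principal point, pixels), "xyz" and "rotation" of the camera in the world. Camera axes: x right, y down, z forward; pixel columns grow to the right and rows downward; lengths in m; the calibration is good to about 2 mm. A picture is of the moment at which its call begins. There is no depth.
- arm.job_done(): hands the job in; it is judged then, once.
The state is a dict: "t": time; "q": joint angles; "qd": joint speeds; "joint_efforts": joint torques, N m; "eef_pos": TCP position; "ee_rot": TCP orientation; "force": force on the tool from outside, world axes, zero at the start; "moment": the same for the moment, N m; "width": finger opening in m; "gripper_force": force on a finger pad.
Only numpy, scipy, OpenCV 4.12 (cv2) and the standard library are available. Lean on these libraries where they do the work, as an engineer would, in place of code of your own. Each camera call takes 0.05 s, during which the arm holds its last target. There are 200 camera calls.

## Task

Pick up the red-handled spring tongs, close their jaws on the ball bearing that stands among the other bearing parts on the drain rack, and bring it over the middle of the blue drip tray, where a colleague will oil it. Finish still holding it there: level, gripped in the tongs, roughly a hand's breadth (10 cm) above the bench. The bearing has been cleaned, so never touch it with the gripper itself and do not drop it; leave the other two parts standing on the rack.

Things in the scene. Friction and masses are not known exactly. Their poses are not given: they have to be found in the camera images.
- tongs: Spring tongs with two red grip sleeves, 184 mm long, 26 mm high, 0.12 kg, lying on the bench on the lower edges of their upright blades, opening sideways, symmetrical. Origin on the underside midway between the sleeves; +x points along the tongs to the jaws, z up. Hinge block behind, x -101 to -73 mm. Sleeves: x -22 to 22 mm, z 0 to 26 mm. Balance point x 3 mm
- tongs_grip (a point): Point midway between the two red sleeves, 13 mm above the underside. Across the outsides of the sleeves: 60 mm sprung open, 43 mm when closed on the ball bearing. The spring pushes out with about 8 N at rest, 12 N when closed on the bearing. Squeezed to 53 mm, the tongs are held with jaws still open; squeezing with about 35 N grips the bearing firmly
- tongs_mouth (a point): Midpoint of the four jaw pads, 65 mm ahead (+x of the tongs) of tongs_grip, 13 mm above the underside; the bearing's centre belongs here when gripped. Each jaw has two upright rubber pads, radius 4 mm, z 1 to 25 mm, at tongs x 53 and 77 mm; between the jaws' pads 68 mm clear sprung open, 56 mm with sleeves squeezed to 53 mm; open jaws 97 mm over their outsides
- tongs_left (a joint): Angle of one tongs arm: 0 sprung open, about 0.11 closed on the bearing, 0.24 shut on nothing, both arms always move together. Sleeves and jaw pads are rubbery (friction about 1)
- ball_bearing: The finished ball bearing, bright steel with an outer and an inner ring and dark gap between, 47 mm across, 14 mm high, 0.11 kg, lying flat on one of the three rack posts. Origin at the centre of its underside, z up along its axis
- bearing_center (a point): Centre of the ball bearing, 7 mm above its underside
- roller_cone: Tapered roller cone with visible slanting rollers, 47 mm across, 19 mm high, on another rack post; to be left alone. Origin at the centre of its underside
- spacer: Plain black spacer ring, 36 mm across, 10 mm high, on another rack post; to be left alone. Origin at the centre of its underside
- rack: Fixed drain rack: dark steel base 75 (x) x 260 (y) x 8 mm, with three round posts 32 mm across at y = -90, 0 and 90 mm, black rubber tops 30 mm above the bench. Origin under the middle of the base. The parts stand on the posts in any order. Tongs pointing along the rack's +x (square to the row, from the robot's side), lowered from above, have room for the open jaws
- drip_tray: Fixed blue square tray, 110 x 110 mm, 18 mm high, walls 4 mm. Origin under its centre on the bench
Not all that is in view belongs to the job. Leave any purple look-alike of the ball_bearing alone.

How it is judged:
On the way, in this order (a step that is already met when the one before it is completed fails the run):
1. the tongs are lifted off the bench in the gripper (height (world z) of tongs_grip above 0.03 m and contact force between the fingers and tongs above 1 N), for 0.2 s.
2. the bearing is lifted clear of its post between the jaws of the tongs (height (world z) of ball_bearing above 0.045 m and distance between bearing_center and tongs_mouth below 0.02 m and contact force between tongs and ball_bearing above 1 N), for 0.2 s.
At the end, for the whole second after the job is handed in: Gripper holds tongs; tongs hold the bearing still between the jaws (within 20 mm of jaw centre), 60 to 200 mm above the bench, within 35 mm sideways of the tray's centre, tilted under 0.35 rad, touching neither gripper nor tray; the other two parts within 15 mm of their places (contact force between the fingers and tongs above 1 N and contact force between tongs and ball_bearing above 1 N and distance between bearing_center and tongs_mouth below 0.02 m and height (world z) of bearing_center between 0.06 and 0.2 m and horizontal distance between bearing_center and drip_tray below 0.035 m and angle between ball_bearing's own z axis and vertical below 0.35 rad and linear speed of ball_bearing below 0.03 m/s and contact force between each of the fingers, drip_tray and ball_bearing below 0.1 N and contact force between drip_tray and tongs below 0.1 N and distance of each of roller_cone, spacer from where it was at the start of the episode below 0.015 m); the arm keeps its last pose, push and grip.
It fails at once if the gripper or arm touches the cleaned bearing (contact force between any of the fingers, the arm and ball_bearing above 0.3 N).
It fails at once if the bearing is dropped (height (world z) of bearing_center below 0.026 m).
It fails at once if the roller cone or spacer ring is knocked out of place (distance of any of roller_cone, spacer from where it was at the start of the episode above 0.015 m).
It also fails if it takes over 48 s, if anything falls off the work surface, if the arm or the gripper's body presses on something with over 40 N, if the wrist force passes 120 N, or if a joint passes its speed limit or range.

## Working session

There is one attempt and no reset: what is moved stays moved. The work goes in short steps, Python scripts to look and compute and a tool call to move; the robot and the scene stay as the last step left them, time stands still between calls to the robot, and variables do not carry over. Pictures are saved under pics/ and viewed, at most 10 in all, crops included, and the job is handed in when it is done.

Besides the shell and the picture viewer there is one more tool, called after "Request:" as name([rows], argument=value, ...), one row to a line, values as JSON. jog_arm: Moves the arm, as the interface text tells. Its arguments: {"type":"object","properties":{"deltas":{"type":"array"},"grip":{"type":"number"},"squeeze":{"type":"number"}},"required":["deltas"]}

```bash
mkdir -p pics; ls; python3 - <<'E'
from station import arm, grab_frame
import cv2,pickle
s=arm.get_state(); print(s['t'],s['eef_pos'],s['ee_rot'],s['width'],s['force'])
for n in("top","side"):
    f=grab_frame(n); pickle.dump(f,open(n+"0.pkl","wb")); cv2.imwrite(f"pics/{n}0.png",f["img"][:,:,::-1]); print(n,f["vfov"],f["cx"],f["cy"],f["xyz"],f["rotation"])
E
```

```text
pics
0.0 [0.29206167 0.60799408 0.22561108] [ 3.13992377e+00 -1.30421103e-04 -4.47944064e-01] 0.08771354620163621 [0.01061663 0.6052538  1.30639785]
top 48.02598012652898 249.85921089146532 192.9793901916247 [0.26419818 0.00932876 1.38470515] [-2.9680691  -0.00332231 -1.54643413]
side 43.95265681991669 248.4180663497568 185.8966185647603 [-0.17327955 -0.77058284  0.97336571] [-2.29848509  0.0075284  -0.70448587]
```

View pics/top0.png

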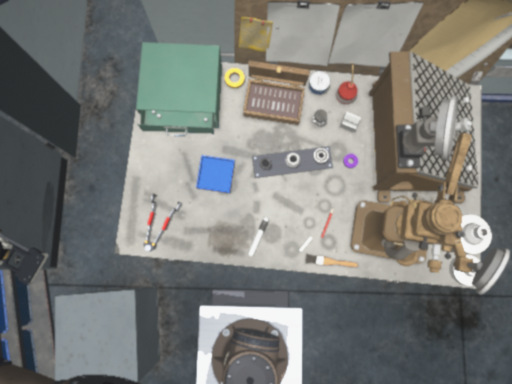

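View pics/side0.png

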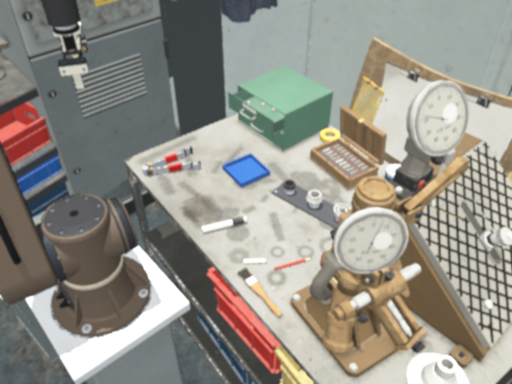

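The top view shows the tongs at about (160,222) with the jaws up, the tray at (216,174), and the rack posts near (265,162), (293,159) and (321,155). The purple decoy is at (350,160). Next I'll enlarge the rack and tongs.

```bash
cat > h.py <<'E'
import numpy as np,cv2,pickle
from scipy.spatial.transform import Rotation as R
def ray(f,uv):
    uv=np.atleast_2d(uv).astype(float); F=f["img"].shape[0]/2/np.tan(np.radians(f["vfov"]/2))
    d=np.c_[(uv[:,0]-f["cx"])/F,(uv[:,1]-f["cy"])/F,np.ones(len(uv))]
    return d@R.from_euler('xyz',f["rotation"]).as_matrix().T
def onz(f,uv,z):
    d=ray(f,uv); c=np.array(f["xyz"]); return c+d*((z-c[2])/d[:,2])[:,None]
def proj(f,p):
    F=f["img"].shape[0]/2/np.tan(np.radians(f["vfov"]/2))
    c=(np.atleast_2d(p)-f["xyz"])@R.from_euler('xyz',f["rotation"]).as_matrix()
    return c[:,:2]/c[:,2:]*F+[f["cx"],f["cy"]]
def blobs(f,lo,hi,amin=15,box=None):
    m=cv2.inRange(cv2.cvtColor(f["img"],cv2.COLOR_RGB2HSV),np.array(lo),np.array(hi))
    if box: k=np.zeros_like(m); k[box[1]:box[3],box[0]:box[2]]=1; m=m*k
    n,l,s,c=cv2.connectedComponentsWithStats(m)
    return [(s[i,4],c[i].round(2),s[i,:4]) for i in range(1,n) if s[i,4]>=amin],m
E
python3 - <<'E'
from h import *
t=pickle.load(open("top0.pkl","rb")); s=pickle.load(open("side0.pkl","rb")); print([k for k in t])
a=cv2.resize(t["img"][185:260,130:200],None,fx=5,fy=5,interpolation=cv2.INTER_CUBIC)
b=cv2.resize(t["img"][135:190,245:345],None,fx=4.3,fy=4.3,interpolation=cv2.INTER_CUBIC)
c=cv2.resize(s["img"][170:230,265:365],None,fx=4.3,fy=4.3,interpolation=cv2.INTER_CUBIC)
o=np.zeros((600,800,3),np.uint8)
o[:375,:350]=a; o[:b.shape[0],360:360+b.shape[1]]=b; o[300:300+c.shape[0],360:360+c.shape[1]]=c
cv2.imwrite("pics/crop.png",o[:,:,::-1])
print("tray",[(x[0],x[1],onz(t,x[1],.01)) for x in blobs(t,(100,150,80),(125,255,255),200)[0]])
for nm,f,bx in(("t",t,(120,180,200,265)),("s",s,(130,130,220,185))):
  for lo,hi in(((0,130,80),(8,255,255)),((172,130,80),(180,255,255))):
    for x in blobs(f,lo,hi,10,bx)[0]: print(nm,x,onz(f,x[1],.02))
E
```

```text
['img', 'vfov', 'cx', 'cy', 'xyz', 'rotation']
tray [(np.int32(958), array([215.46, 173.97]), array([[0.56535675, 0.12436835, 0.01      ]]))]
t (np.int32(36), array([150.39, 218.08]), array([148, 212,   6,  13], dtype=int32)) [[0.41455361 0.32485517 0.02      ]]
t (np.int32(33), array([165.42, 223.36]), array([163, 218,   6,  12], dtype=int32)) [[0.39891477 0.27612752 0.02      ]]
s (np.int32(67), array([170.84, 158.03]), array([165, 154,  12,   9], dtype=int32)) [[0.41247672 0.31667947 0.02      ]]
s (np.int32(76), array([174.91, 167.28]), array([169, 164,  13,   8], dtype=int32)) [[0.39610617 0.26868945 0.02      ]]
```

View pics/crop.png

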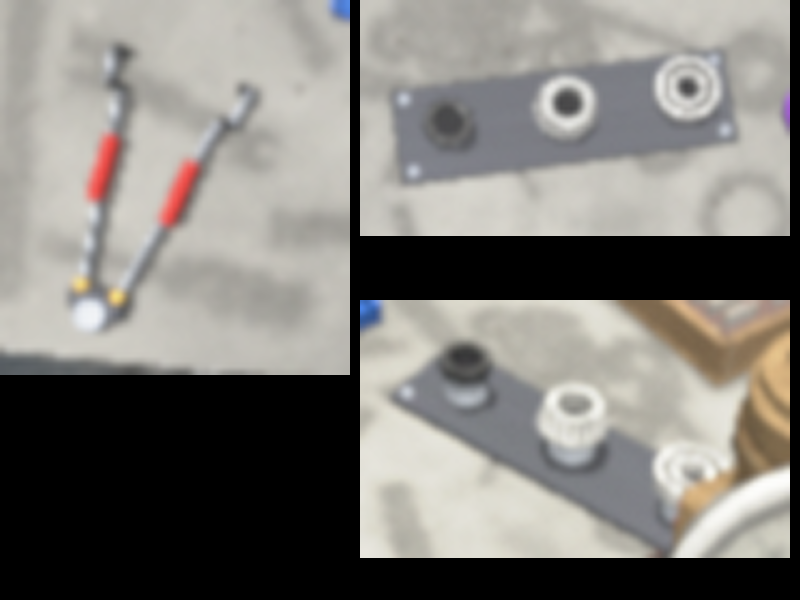

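The crop shows the hinge at the bottom and the jaws pointing up. On the rack the spacer is on the left, the cone in the middle and the ball bearing on the right, at about pixel (321.3,155.2).

```bash
cat >> h.py <<'E'
def tongs(f,box,z=.026):
    h=cv2.cvtColor(f["img"],cv2.COLOR_RGB2HSV); m=((h[...,0]<10)|(h[...,0]>170))&(h[...,1]>100)&(h[...,2]>70)
    k=np.zeros(m.shape,np.uint8); k[box[1]:box[3],box[0]:box[2]]=1; m=m.astype(np.uint8)*k
    n,l,s,c=cv2.connectedComponentsWithStats(m); out=[]
    for i in range(1,n):
        if s[i,4]<15: continue
        p=onz(f,np.argwhere(l==i)[:,::-1],z)[:,:2]; v=np.linalg.eigh(np.cov((p-p.mean(0)).T))[1][:,1]; v*=np.sign(v[0])
        out.append((p.mean(0).round(4),round(np.degrees(np.arctan2(v[1],v[0])),1),s[i,4]))
    return out
E
python3 - <<'E'
from h import *
t=pickle.load(open("top0.pkl","rb")); s=pickle.load(open("side0.pkl","rb"))
print("tongs",tongs(t,(120,180,200,265)),tongs(s,(130,130,220,185),.015))
print("hinge",onz(t,[147.6,247.4],.02))
pt=lambda c:245+(np.array(c)-[360,0])/4.3*1.0-[0,245-135]
ps=lambda c:265+(np.array(c)-[360,300])/4.3-[0,265-170]
scr=onz(t,pt([[404,98],[414,171],[715,60],[725,130]]),.008); print("screws",scr[:,:2].round(4))
scs=onz(s,ps([[407,393]]),.008); print("screw side",scs.round(4))
d=[scr[0]-scr[2],scr[1]-scr[3]]; print([ (np.linalg.norm(x).round(4),np.degrees(np.arctan2(-x[0],x[1])).round(2)) for x in d],"rack c",scr.mean(0))
print("parts top",onz(t,pt([[450,121]]),.04)[0],onz(t,pt([[567,104]]),.049)[0],onz(t,pt([[688,87]]),.044)[0])
print("parts side",onz(s,ps([[465,357]]),.04)[0],onz(s,ps([[576,400]]),.049)[0],onz(s,ps([[690,467]]),.044)[0])
b,_=blobs(s,(100,150,80),(125,255,255),200,(200,140,300,200)); print("tray side",[onz(s,x[1],.01) for x in b])
# bearing bright blob, hole filled
g=cv2.cvtColor(t["img"],cv2.COLOR_RGB2HSV); m=((g[...,2]>150)).astype(np.uint8); k=np.zeros_like(m);k[143:168,308:334]=1
n,l,st,c=cv2.connectedComponentsWithStats(m*k); i=1+st[1:,4].argmax(); cn=cv2.findContours((l==i).astype(np.uint8),0,2)[0][0]; print(st[i],cv2.minEnclosingCircle(cn))
E
```

```text
tongs [(array([0.4144, 0.3233]), np.float64(-12.1), np.int32(48)), (array([0.3991, 0.2749]), np.float64(-20.3), np.int32(47))] [(array([0.4156, 0.3232]), np.float64(21.2), np.int32(79)), (array([0.3993, 0.2746]), np.float64(-5.0), np.int32(93))]
hinge [[0.32185018 0.32767201 0.02      ]]
screws [[ 0.6235 -0.0042]
 [ 0.5666 -0.013 ]
 [ 0.6596 -0.2424]
 [ 0.6045 -0.2497]]
screw side [[ 0.5689 -0.014   0.008 ]]
[(np.float64(0.241), np.float64(8.62)), (np.float64(0.2397), np.float64(9.11))] rack c [ 0.61356045 -0.12733426  0.008     ]
parts top [ 0.59836066 -0.03855377  0.04      ] [ 0.61127661 -0.12482263  0.049     ] [ 0.62791674 -0.21554612  0.044     ]
parts side [ 0.59959081 -0.03817149  0.04      ] [ 0.61786315 -0.1248156   0.049     ] [ 0.63129601 -0.21383694  0.044     ]
tray side [array([[0.56487836, 0.12204006, 0.01      ]])]
[308 143  26  25 394] ((320.5, 155.0), 17.327821731567383)
```

Request:
jog_arm([
  [[0.4,0.38,0,-0.2],[1.1,1.05,0.1,-0.5],[1.8,1.75,0.2,-0.8],[2.5,2.4,0.3,-1.1],[3.2,3.1,0.6,-1.5],[3.75,3.6,1.0,-1.5],[3.96,3.81,1.4,-1.5],[3.96,3.81,1.76,-1.5]],
], grip=87)

```text
t: 1.1
eef_pos: [0.4076, 0.2977, 0.1202]
ee_rot: [3.141, 0.0, -0.319]
force: [-1.0, -0.3, -1.2]
width: 0.0869
gripper_force: 0.0
```

Request:
jog_arm([
  [[0,-0.02,0.5,0],[0,-0.02,1.0,0],[0,-0.02,1.4,0],[0,-0.02,1.65,0],[0,-0.02,1.8,0],[0,-0.02,1.88,0],[0,-0.02,1.92,0],[0,-0.02,1.92,0]],
])

```text
t: 2.1
eef_pos: [0.408, 0.3008, 0.0061]
ee_rot: [-3.141, -0.0, -0.317]
force: [0.9, -0.1, 0.5]
width: 0.0872
gripper_force: 0.0
```

```bash
python3 - <<'E'
from station import grab_frame
import cv2,numpy as np
a=[]
for n,(x,y) in(("top",(110,170)),("side",(115,90))):
    i=grab_frame(n)["img"][y:y+95,x:x+95]; a.append(cv2.resize(i,(400,400),interpolation=cv2.INTER_CUBIC))
cv2.imwrite("pics/g1.png",np.hstack(a)[:,:,::-1])
E
```

```text
(no output)
```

View pics/g1.png

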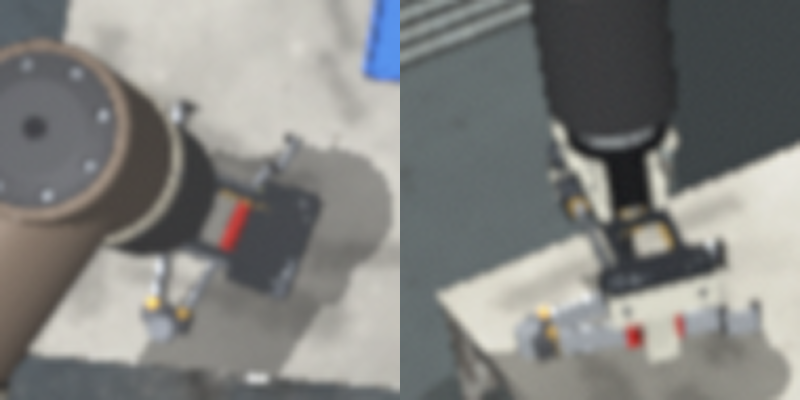

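The fingers sit either side of the sleeves, with the near one centred on its red sleeve, so I'll close to 53 mm.

Request:
jog_arm([
  [[0,0,0.03,0],[0,0,0.03,0],[0,0,0.03,0],[0,0,0.03,0],[0,0,0.03,0],[0,0,0.03,0],[0,0,0.03,0],[0,0,0.03,0]],
], grip=53, squeeze=20)

```text
t: 3.2
eef_pos: [0.4078, 0.3004, 0.004]
ee_rot: [3.141, 0.0, -0.317]
force: [-0.5, -3.4, 4.2]
width: 0.0534
gripper_force: 11.7
```

Request:
jog_arm([
  [[0,0,-0.1,0],[0,0,-0.3,0],[0,0,-0.6,0],[0,0,-1.0,0],[0,0,-1.5,0],[0,0,-2.0,0],[0,0,-2.3,0],[0,0,-2.4,0]],
])

```text
t: 4.2
eef_pos: [0.4082, 0.3013, 0.1498]
ee_rot: [-3.138, -0.001, -0.317]
force: [-1.0, 0.6, -0.4]
width: 0.0531
gripper_force: 9.6
```

Request:
jog_arm([
  [[0.2,0.3,0,0],[0.6,0.9,0,0],[1.1,1.6,0,0],[1.6,2.3,0,0],[2.1,3.0,0,0],[2.6,3.7,0,0],[3.0,4.3,0,0],[3.2,4.6,0,0]],
])

```text
t: 5.2
eef_pos: [0.5034, -0.0244, 0.1469]
ee_rot: [3.14, 0.002, -0.319]
force: [-0.0, -0.5, -0.2]
width: 0.0531
gripper_force: 9.6
```

Request:
jog_arm([
  [[0.2,0.3,0,-0.4],[0.6,0.8,0,-1.2],[1.0,1.4,0,-2.2],[1.4,2.0,0,-3.2],[1.75,2.5,0,-4.2],[1.95,2.8,0,-5.0],[2.017,2.928,0,-5.39],[2.017,2.928,0,-5.39]],
])

```text
t: 6.2
eef_pos: [0.5633, -0.2272, 0.1467]
ee_rot: [-3.141, 0.002, 0.151]
force: [-0.5, 0.8, -1.2]
width: 0.0531
gripper_force: 9.6
```

```bash
python3 - <<'E'
from station import grab_frame,arm
from h import *
s=arm.get_state(); print(s['eef_pos'],s['ee_rot'],s['q'],s['width'])
a=[]
for n,(x,y) in(("top",(265,115)),("side",(270,100))):
    f=grab_frame(n); pickle.dump(f,open(n+"1.pkl","wb")); i=f["img"][y:y+115,x:x+100]; a.append(cv2.resize(i,(400,460),interpolation=cv2.INTER_CUBIC))
cv2.imwrite("pics/g2.png",np.hstack(a)[:,:,::-1])
E
```

```text
[ 0.5632828  -0.22716106  0.14667784] [-3.14083408e+00  2.18647428e-03  1.51409931e-01] [-6.22228950e-02  3.11955027e-01 -2.48898190e-01 -3.27555640e-04
 -1.01224073e+00  1.78460223e+00] 0.05311410825481695
```

View pics/g2.png

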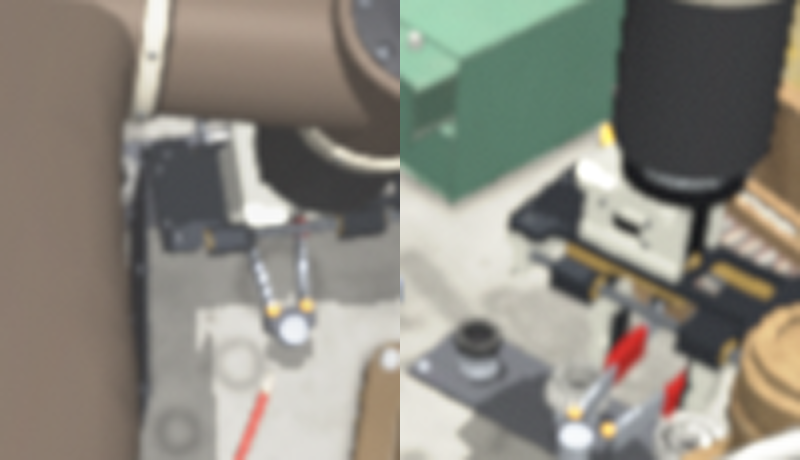

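Seen from above, the hinge is at about (338.2,197) in full-frame pixels. The jaws are hidden under the gripper. In the side view the red sleeves are held in the fingers and the tongs look level. I'll check the pose from the hinge.

```bash
python3 - <<'E'
from h import *
t=pickle.load(open("top1.pkl","rb")); s=pickle.load(open("side1.pkl","rb"))
T=np.array([.5633,-.2272]); y=.1514; X=np.array([np.cos(y),np.sin(y)]); Y=np.array([-X[1],X[0]])
z0=.1427
for n,f,p,h in(("hinge t",t,[265+293/4,115+328/4],.02),("ballL t",t,[265+274/4,115+311/4],.02),("ballR t",t,[265+307/4,115+305/4],.02),("hinge s",s,[270+175/4,100+437/4],.02),("bL s",s,[270+174/4,100+413/4],.02),("bR s",s,[270+209/4,100+429/4],.02)):
    w=onz(f,p,z0+h)[0,:2]-T; print(n,(w@X).round(4),(w@Y).round(4))
t0=pickle.load(open("top0.pkl","rb")); T=np.array([.408,.3008]); y=-.317; X=np.array([np.cos(y),np.sin(y)]); Y=np.array([-X[1],X[0]])
for p in([130+88/5,185+312/5],[130+81/5,185+284/5],[130+118/5,185+297/5]):
    w=onz(t0,p,.02)[0,:2]-T; print((w@X).round(4),(w@Y).round(4))
E
```

```text
hinge t -0.0918 -0.0029
ballL t -0.0778 0.0087
ballR t -0.0764 -0.0157
hinge s -0.0883 -0.0011
bL s -0.0714 0.0115
bR s -0.0692 -0.0128
-0.0902 -0.0013
-0.0754 0.0094
-0.0752 -0.0156
```

Request:
jog_arm([
  [[0,-0.01,0.1,0],[0.02,-0.03,0.4,0],[0.02,-0.03,0.8,0],[0.02,-0.03,1.1,0],[0.02,-0.03,1.3,0],[0.02,-0.03,1.35,0],[0.02,-0.03,1.35,0],[0.02,-0.03,1.35,0]],
])

```text
t: 7.3
eef_pos: [0.5659, -0.2242, 0.0677]
ee_rot: [3.141, -0.001, 0.154]
force: [0.6, -0.5, -0.7]
width: 0.0531
gripper_force: 9.6
```

```bash
python3 - <<'E'
from station import grab_frame,arm
from h import *
s=arm.get_state(); print(s['eef_pos'],s['ee_rot'],s['width'],s['force'])
a=[]
for n,(x,y) in(("top",(265,115)),("side",(300,150))):
    f=grab_frame(n); pickle.dump(f,open(n+"2.pkl","wb")); i=f["img"][y:y+80,x:x+80]; a.append(cv2.resize(i,(400,400),interpolation=cv2.INTER_CUBIC))
cv2.imwrite("pics/g3.png",np.hstack(a)[:,:,::-1])
E
```

```text
[ 0.56594517 -0.22419484  0.06771362] [ 3.14120711e+00 -1.20554809e-03  1.53585783e-01] 0.05313286723135863 [ 0.56850207 -0.4502026  -0.73377033]
```

View pics/g3.png

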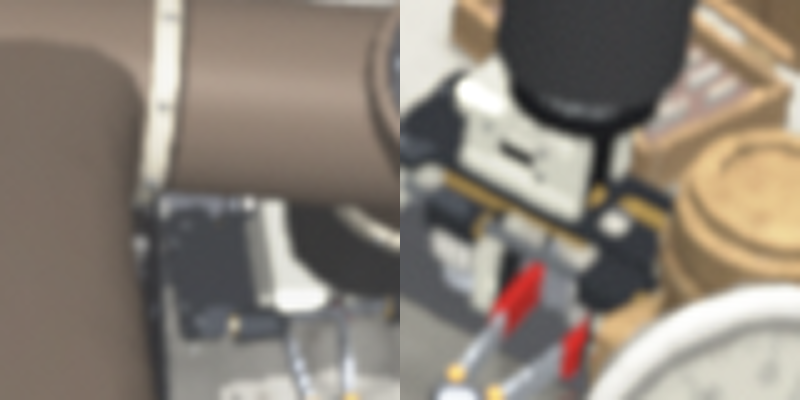

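Sleeves and brass hinge balls are visible, and the jaws are hidden. The pose matches the target to about 1 mm, so I'll lower the tongs.

Request:
jog_arm([
  [[-0.01,0.01,0.1,0],[-0.015,0.015,0.2,0],[-0.015,0.015,0.3,0],[-0.015,0.015,0.4,0],[-0.015,0.015,0.4,0],[-0.015,0.015,0.4,0]],
])

```text
t: 8.15
eef_pos: [0.5648, -0.2252, 0.043]
ee_rot: [3.142, -0.0, 0.154]
force: [-0.6, -0.1, 0.5]
width: 0.0527
gripper_force: 9.6
```

Request:
jog_arm([
  [[0,0,0.08,0],[0,0,0.16,0],[0,0,0.22,0],[0,0,0.26,0],[0,0,0.26,0],[0,0,0.26,0]],
])

```text
t: 8.9
eef_pos: [0.5648, -0.2252, 0.0275]
ee_rot: [3.142, -0.0, 0.154]
force: [0.0, 0.9, -0.5]
width: 0.053
gripper_force: 9.6
```

Request:
jog_arm([
  [[0,0,0,0],[0,0,0,0],[0,0,0,0],[0,0,0,0],[0,0,0,0],[0,0,0,0],[0,0,0,0],[0,0,0,0]],
], grip=30, squeeze=35)

```text
t: 9.9
eef_pos: [0.5648, -0.2252, 0.0274]
ee_rot: [3.142, -0.0, 0.153]
force: [0.2, 0.5, -1.0]
width: 0.0435
gripper_force: 34.9
```

The opening stopped at 43.5 mm, so the jaws are on the bearing. Next is the lift.

Request:
jog_arm([
  [[0,0,-0.05,0],[0,0,-0.15,0],[0,0,-0.3,0],[0,0,-0.55,0],[0,0,-0.85,0],[0,0,-1.15,0],[0,0,-1.4,0],[0,0,-1.5,0]],
])

```text
t: 10.9
eef_pos: [0.5652, -0.2252, 0.119]
ee_rot: [3.141, -0.002, 0.154]
force: [-0.7, -0.3, -3.1]
width: 0.0432
gripper_force: 34.9
```

```bash
python3 - <<'E'
from station import grab_frame,arm
from h import *
s=arm.get_state(); print(s['eef_pos'],s['ee_rot'],s['width'],s['gripper_force'],s['force'])
a=[]
for n,(x,y) in(("top",(265,115)),("side",(290,130))):
    f=grab_frame(n); i=f["img"][y:y+100,x:x+100]; a.append(cv2.resize(i,(400,400),interpolation=cv2.INTER_CUBIC))
cv2.imwrite("pics/g4.png",np.hstack(a)[:,:,::-1])
E
```

```text
[ 0.56523387 -0.22523683  0.11897345] [ 3.14105127e+00 -1.98291313e-03  1.53546918e-01] 0.04322747464271568 34.91023416747339 [-0.70593834 -0.30007439 -3.11953426]
```

View pics/g4.png

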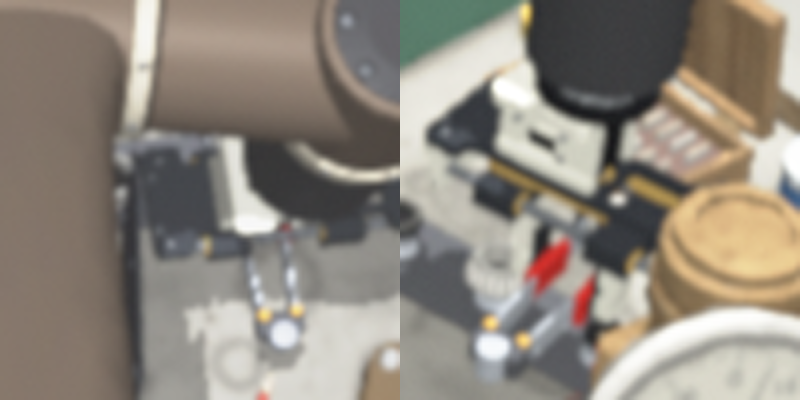

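The tongs are up with the opening steady at 43.2 mm and about 2 N more load, so the bearing is on board. The bearing itself is hidden in both views. Now on to the tray.

Request:
jog_arm([
  [[0,-0.1,0,0],[0,-0.3,0,0],[0,-0.65,0,0],[0,-1.05,0,0],[0,-1.5,0,0],[0,-1.95,0,0],[0,-2.4,0,0],[0,-2.85,0,0]],
])

```text
t: 12.0
eef_pos: [0.5378, -0.0541, 0.1173]
ee_rot: [-3.141, 0.0, 0.154]
force: [0.0, -0.4, -2.7]
width: 0.0434
gripper_force: 34.9
```

Request:
jog_arm([
  [[0,-0.45,0,0],[-0.05,-0.9,0,0],[-0.1,-1.35,0,0],[-0.15,-1.8,0,0],[-0.2,-2.2,0,0],[-0.2,-2.55,0,0],[-0.2,-2.78,0,0],[-0.2,-2.88,0,0]],
])

```text
t: 13.0
eef_pos: [0.4998, 0.1138, 0.1174]
ee_rot: [-3.142, -0.0, 0.155]
force: [0.2, 0.0, -2.4]
width: 0.0435
gripper_force: 34.9
```

Request:
jog_arm([
  [[0,0,0.1,0],[0,0,0.25,0],[0,0,0.4,0],[0,0,0.45,0],[0,0,0.45,0],[0,0,0.45,0],[0,0,0.45,0],[0,0,0.45,0]],
])

```text
t: 14.0
eef_pos: [0.5004, 0.1128, 0.0906]
ee_rot: [-3.141, -0.0, 0.154]
force: [0.3, 0.1, -1.5]
width: 0.0435
gripper_force: 34.9
```

```bash
python3 - <<'E'
from station import grab_frame,arm
from h import *
s=arm.get_state(); print(s['t'],s['eef_pos'],s['ee_rot'],s['width'],s['gripper_force'],s['force'])
a=[]
for n,(x,y) in(("top",(180,120)),("side",(195,120))):
    f=grab_frame(n); i=f["img"][y:y+100,x:x+100]; a.append(cv2.resize(i,(400,400),interpolation=cv2.INTER_CUBIC))
    print(n,proj(f,[[.565,.123,.1]]))
cv2.imwrite("pics/g5.png",np.hstack(a)[:,:,::-1])
E
```

```text
14.0 [0.50036441 0.11281422 0.09057604] [-3.14146010e+00 -3.63842461e-04  1.53508811e-01] 0.043467887593138126 34.91016193642281 [ 0.28022225  0.10064448 -1.53655233]
top [[213.68618828 167.73274588]]
side [[245.25423083 146.85893945]]
```

View pics/g5.png

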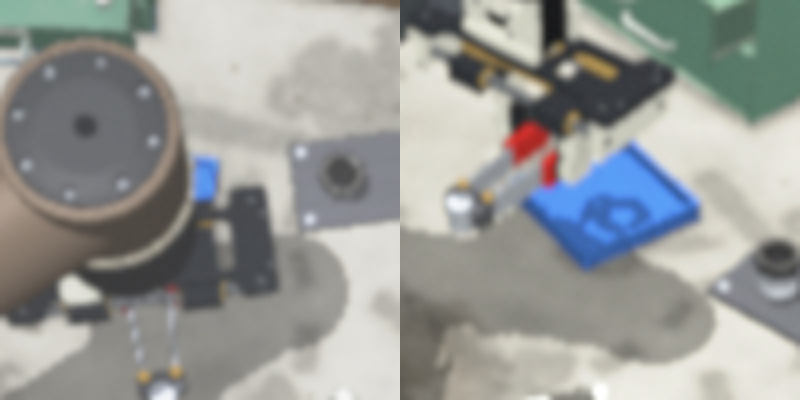

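The shadow on the blue tray, near crop pixel (610,215), shows the ring held in the jaws. The opening is still 43.5 mm and the spacer hasn't moved, so I'll hand in.

```bash
python3 -c "
from station import arm
print(arm.job_done())"
```

```text
the job is handed in; nothing more can be done
None
```

I handed the job in at 14 s with the bearing held in the tongs about 10 cm above the middle of the drip tray. The grip opening stayed at 43.5 mm (43 mm expected on the bearing); the bearing was hidden from both cameras, so that and its shadow on the tray are the evidence, and no verdict came back.

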